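# Unlatch and open the gate of a guarded test pen

## Task

Open the gate of the clear-walled test pen on the electronics bench: press the red thumb tab down so that the latch bar rises out of its yellow keeper, swing the gate at least 60 degrees open towards the robot, then let the latch bar back down and leave the gate standing still. Be gentle: do not tug at the gate while the bar is still caught, do not ram the bar up under the keeper's hood, do not fling the gate, and leave the other things on the bench where they are.

Things in the scene. Friction and masses are not known exactly. Their poses are not given: they have to be found in the camera images.
- pen: Fixed guard pen of aluminium bars and clear panels, 374 mm wide (y), 230 deep, walls 140 high, a circuit board on a black fixture inside. Origin on the table, half-way along the front, in the gate's mid-plane; x points from the gate into the pen, y from the latch side to the hinge side, z up. The gate fills the front.
- hinge (a point): Point on the gate's vertical hinge line, 150 mm from the pen's origin along the pen's +y, 205 mm above the table (the height of the thumb tab's grip).
- gate (a joint): Gate angle, rad: 0 shut, grows as it swings towards the robot (to the pen's -x, clockwise from above), stop at 1.5. Gate 295 mm wide, 16 thick, about 0.9 kg, from 20 to 140 mm above the table; light hinge friction (about 1 N at the tab), stays where left. Shut and latched it has 2 mm of play at the keeper.
- latch: Steel see-saw latch bar, 14 mm high, 6 thick, on the gate's front face. Origin on its pivot: 115 mm above the table, 225 from the hinge line, 17 in front of the gate's mid-plane; shut and down, its axes match the pen's. It turns about its x only, 0 to 0.45 rad: tab down (and to +y) lifts the nose; nose-heavy (about 1 N at the tab; pinching it adds 2 to 5 N of rubbing), it falls back level.
- nose (a point): Tip of the latch bar's nose, half-way up the bar, 100 mm to -y of the latch's origin. Lowered, it lies inside the yellow keeper on the post, behind the keeper's lip and under its hood.
- tab (a point): Centre of the red thumb tab, 75 mm to +y and 90 mm above the latch's origin. 12 mm thick (latch's x), 26 wide (y), 50 high. It stands over the gate's top edge, 63 mm below this point: pinch it from above, one finger in front and one behind; so held it can be pressed down along its arc about the pivot and used to pull the gate.
- post: Latch post, 24 mm square, 180 high, origin at its foot on the table, 172 mm to the pen's -y. It carries the yellow keeper, screwed on in slots at a height that differs each time and is not reported: its lip stands 6 to 26 mm above the lowered bar's underside, 2 mm in front of the bar, so the lift must be felt. The keeper stands at most 10 N from the bar.
- keeper_foot (a point): Point on the post's front face below the keeper, 60 mm above the table. The bar leaves forwards over the keeper's lip and under its hood, whose underside is 19 mm above the lip's top, both 88 to 94 mm from the pivot: it clears the lip at 0.07 to 0.29 rad of bar turn and meets the hood 0.025 to 0.05 rad later. The hood gives 2 mm (2000 N/m spring), then is hard.
- reel_red: Bystander: red solder reel, 64 mm across, 45 mm high, standing in the pen. Origin: centre of its underside.
- reel_green: Bystander: pale green solder reel, 72 mm across, 45 mm high. Origin: centre of its underside.
- flux_bottle: Bystander: amber bottle, 40 mm across, 100 mm high, beside the latch post outside the pen. Origin: centre of its underside.
- tip_tin: Bystander: brass tin, 52 mm across, 30 mm high. Origin: centre of its underside.
- driver: Bystander: screwdriver, 170 mm long, lying on the bench. Origin under its middle.
- parts_bin: Bystander: blue parts bin, 110 by 80 by 50 mm. Origin: centre of its underside.

How it is judged:
On the way, in this order (a step that is already met when the one before it is completed fails the run):
1. the latch bar is lifted (turned more than 0.06 rad) while the gate is still shut (angle between latch's own z axis and vertical above 0.06 rad and value of joint gate below 0.06 rad), for 0.1 s.
2. the gate is swung past its keeper (more than 0.2 rad open) (value of joint gate above 0.2 rad), for 0.1 s.
At the end, for the whole second after the job is handed in: The gate stands still (under 0.05 rad/s) at least 1.03 rad (59 degrees) open, the latch bar is back down (within 0.03 rad of level) (value of joint gate above 1.03 rad and velocity of joint gate between -0.05 and 0.05 rad/s and angle between latch's own z axis and vertical below 0.03 rad); the robot touches nothing.
It fails at once if the latch bar loads the keeper with more than 10 N (tugged while caught, or rammed under the hood) (contact force between latch and post above 10 N).
It fails at once if the gate is flung (faster than 1.5 rad/s) (velocity of joint gate above 1.5 rad/s or velocity of joint gate below -1.5 rad/s).
It fails at once if a bystander is moved by more than 20 mm (distance of any of reel_red, reel_green, flux_bottle, tip_tin, driver, parts_bin from where it was at the start of the episode above 0.02 m).
It also fails if it takes over 72 s, if anything falls off the work surface, if the arm or the gripper's body presses on something with over 40 N, if the wrist force passes 120 N, or if a joint passes its speed limit or range.

## Robot

A 6-joint arm with a two-finger parallel gripper is mounted at the origin on the work surface. World frame = base frame: x ahead of the robot, y to its left, z up, the work surface at z = 0. Lengths are in m, angles in rad, forces in N, time in s.
With the tool pointing down it reaches from about 0.35 to 0.775 m from the base axis. Payload 5.5 kg.
Tool frame: the origin (TCP) lies on the mounting face of the last link; the fingertips stand 173 mm ahead of it and the grasp point (between the pads) lies 155 mm ahead of it; z points along the fingers, x is the direction in which the jaws open and shut, and the axes are right-handed (so a half turn about z gives the same grasp; the last joint's range is limited). The gripper opens to 85 mm and grips with 20 to 120 N. Pads are 22 mm wide; open, the fingers measure 114 mm over their backs; the gripper's body (76 mm by 85 mm) begins 54 mm behind the grasp point. The pads swing forward as they close: fully open they stand 13 mm farther back than shut.
Start: joints at [-1.294, 0.313, 0.046, 1.304, 0, 1.431], TCP at [0.233, -0.526, 0.405] pointing down, gripper open.
Joint ranges: [-2.76, 2.76], [-0.86, 1.69], [-1.03, 1.26], [-2.2, 2.34], [-1.47, 1.5], [-3.14, 3.14]. Speed limits (rad/s): [2.57, 2.57, 3.14, 3.14, 3.14, 3.14].

## Interface

Orientations are given as a unit quaternion [w, x, y, z].
In Python, from cell import arm gives the robot as it stands.
- The arm moves only by the shell command python3 -m pendant 'ROWS'. ROWS is JSON, a list of rows, each an object of numbers: "x", "y", "z": the shift along the tool's x, y, z in cm; "spin": the turn about the tool's z in rad; "hand": the finger opening in cm, from 0 to 8.54. In form: [{"x": .., "y": .., "z": .., "spin": .., "hand": ..}, ...]. A call has 1 to 10 rows; each row shifts and turns the commanded pose from where the row before left it, along the tool's axes as they then stand; what a row does not reach is not made up. A row lasts 1/12 s, in which the tool goes at most 41.7 mm and 7.16 degrees, less where a joint would pass 70% of its speed; a pose out of reach is approached as far as the arm can. A call is refused whole if a number of a shift passes 4.17 or a number of a turn 0.125, either way. A call with a gripper value outside its range is refused whole. The fingers move at their own pace and stop on an object; the grip force is fixed at half the most. Time passes only in rows, so rows that do not move let the fingers close. It gives the time, the measured TCP pose, the force and the opening at its end, in the units of the state.
- arm.sense(): the state, without advancing time (a new reading comes with each control period).
- arm.capture(name): name is "scene" or "top"; returns a dict with "pixels" (400x640x3 uint8, blue, green, red), "fov_y" (degrees; the focal length in pixels is half the picture's height over the tangent of half this angle, whatever the lens; pixels are square), "cx", "cy" (the principal point, pixels), "k1" (the pictures are not rectified: a ray, as slopes to the right and down, at radius r is drawn at 1 + k1 r^2 times it, then the intrinsics apply), "R" (3x3) and "t" (3): a world point X has camera coordinates R X + t. Camera axes: x right, y down, z forward; pixel columns grow to the right and rows downward; lengths in m; the calibration is good to about 2 mm. A picture is of the moment at which its call begins. There is no depth.
- arm.job_done(): hands the job in, once; it reports no verdict.
The state is a dict: "time": time; "joint_pos": joint angles; "dq": joint speeds; "effort": joint torques, N m; "eef_pos": TCP position; "eef_rot": TCP orientation; "force": force on the tool from outside, world axes, zero at the start; "moment": the same for the moment, N m; "opening": finger opening in m.
Only numpy, scipy, OpenCV 4.12 (cv2) and the standard library are available. Lean on these libraries where they do the work, as an engineer would, in place of code of your own. Each camera call takes 0.05 s, during which the arm holds its last target. There are 200 camera calls.

## Working session

There is one attempt and no reset: what is moved stays moved. The work goes in short steps, Python scripts to look and compute and a shell command to move; the robot and the scene stay as the last step left them, time stands still between calls to the robot, and variables do not carry over. Pictures are saved under pics/ and viewed, about 8 in all and at most 12, crops included, and the job is handed in when it is done.

```bash
mkdir -p pics; ls
python3 - <<'E'
from cell import arm
import cv2
print(arm.sense())
for n in("scene","top"):
    c=arm.capture(n); cv2.imwrite(f"pics/{n}0.png",c["pixels"]); print({k:v for k,v in c.items() if k!="pixels"})
E
```

```text
pics
{'time': 0.0, 'joint_pos': array([-1.29360347e+00,  3.13993245e-01,  4.49369273e-02,  1.30360418e+00,
       -5.89303873e-06,  1.43117321e+00]), 'dq': array([ 0.0005857 ,  0.00185556, -0.00153305, -0.00016815, -0.00087499,
       -0.00227108]), 'effort': array([-9.86464220e-04, -4.80626070e+01,  2.98534781e+01,  1.92180974e-02,
       -2.53077596e-04,  4.12499986e-06]), 'eef_pos': array([ 0.23270873, -0.52557224,  0.40379546]), 'eef_rot': array([-6.10003851e-04,  8.38107951e-01, -5.45503615e-01, -7.04759454e-04]), 'force': array([ 0.01941583, -0.77202945,  0.32955766]), 'moment': array([-0.01122734, -0.07156493, -0.00730833]), 'opening': 0.08521451035597143}
{'fov_y': 46.31491501764782, 'cx': 321.52179517668696, 'cy': 201.37767600552124, 'k1': 0.02824723146681896, 'R': array([[ 0.20603206,  0.97853915, -0.00345373],
       [ 0.60960088, -0.13111118, -0.78179065],
       [-0.76546558,  0.15896854, -0.62353143]]), 't': array([-0.1038064 , -0.25534377,  1.96704321])}
{'fov_y': 50.534835491049684, 'cx': 316.87875170195036, 'cy': 199.89948456236823, 'k1': 0.009286822919045243, 'R': array([[-0.02066918, -0.9996965 , -0.01340526],
       [-0.99171111,  0.02220109, -0.12655509],
       [ 0.12681429,  0.01067836, -0.991869  ]]), 't': array([0.00408213, 0.62447311, 1.18992203])}
```

```bash
python3 -c "
import cv2
for n in('scene','top'):
    i=cv2.imread(f'pics/{n}0.png'); cv2.imwrite(f'pics/{n}0b.png',cv2.resize(i,(800,500),interpolation=cv2.INTER_CUBIC))"
```

```text
(no output)
```

View pics/scene0.png

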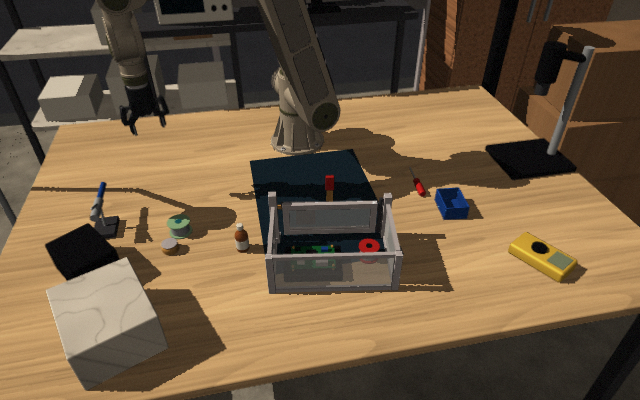

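View pics/top0.png

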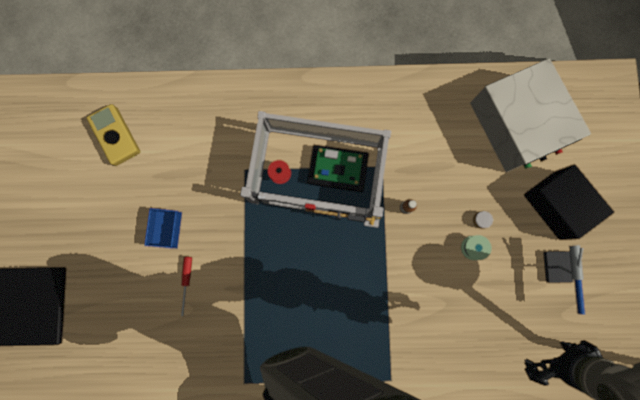

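Scene view (taken from behind the pen): the red tab is at about (330,182). Top view: the tab is at about (310,207), the latch post and yellow keeper at about (374,218), and the hinge post at about (248,193). I'll enlarge both around the gate.

```bash
python3 -c "
import cv2
i=cv2.imread('pics/top0.png')[105:235,235:400]; cv2.imwrite('pics/topc.png',cv2.resize(i,None,fx=4.5,fy=4.5,interpolation=cv2.INTER_CUBIC))
i=cv2.imread('pics/scene0.png')[165:300,255:415]; cv2.imwrite('pics/scenec.png',cv2.resize(i,None,fx=4.4,fy=4.4,interpolation=cv2.INTER_CUBIC))"
```

```text
(no output)
```

View pics/topc.png

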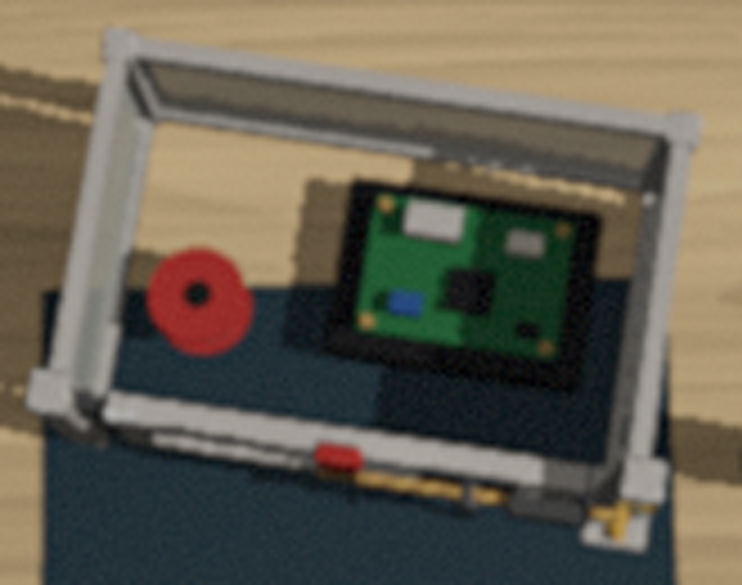

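View pics/scenec.png

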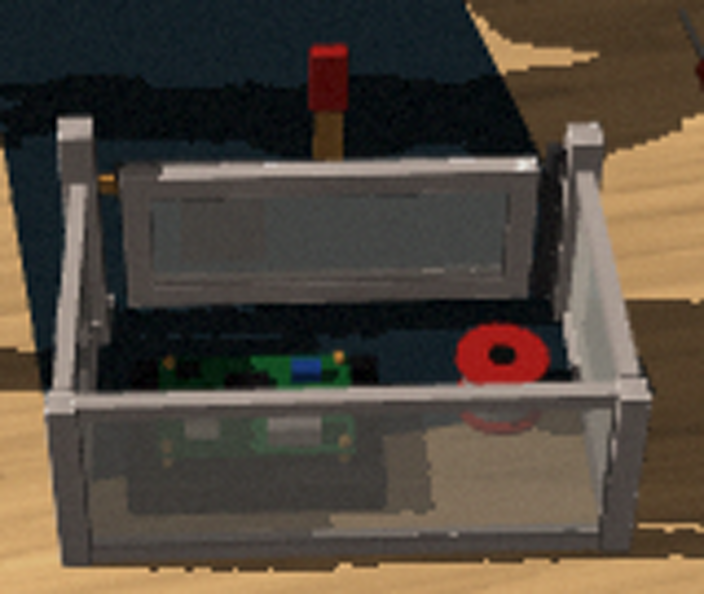

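Crops: the latch-post top is at crop px (647,478) from the top camera and the hinge-post top at (54,391), with the tab's top face near (338,452). In the scene crop the post tops are at (76,127) and (585,133), and the tab's red box spans x 308–348, y 44–111. I'll fit the pen pose to these.

```bash
cat > h.py <<'E'
from cell import arm
import numpy as np, cv2
from scipy.optimize import least_squares
def proj(c,X):
    f=200/np.tan(np.radians(c["fov_y"]/2))
    K=np.array([[f,0,c["cx"]],[0,f,c["cy"]],[0,0,1]])
    return cv2.projectPoints(np.atleast_2d(X).astype(float),cv2.Rodrigues(c["R"])[0],c["t"],K,np.array([c["k1"],0,0,0.]))[0][:,0]
def red(img,a):  # bbox & centroid of red pixels in window a=(x0,y0,x1,y1)
    w=img[a[1]:a[3],a[0]:a[2]].astype(int); m=(w[...,2]>90)&(w[...,1]<60)&(w[...,0]<60)
    ys,xs=np.nonzero(m); return len(xs),xs.mean()+a[0],ys.mean()+a[1],xs.min()+a[0],xs.max()+a[0],ys.min()+a[1],ys.max()+a[1]
def pen2w(p,P):
    c,s=np.cos(p[2]),np.sin(p[2]); P=np.atleast_2d(P)
    return np.c_[p[0]+c*P[:,0]-s*P[:,1],p[1]+s*P[:,0]+c*P[:,1],P[:,2]]
E
python3 - <<'E'
from h import *
S=arm.capture("scene");T=arm.capture("top")
print(red(S["pixels"],(320,170,340,195)),red(T["pixels"],(300,198,322,214)))
post=np.array([[0,-.172,.18],[0,.172,.18]])
tab=np.array([[-.017,0,.205]])
o=lambda q,off,k:np.array(q)/k+off-0.5+0.5/k
Tp=o([[647,478],[54,391]],(235,105),4.5); Sp=o([[76,127],[585,133]],(255,165),4.4)
box=np.array([[sx*.006-.017,sy*.013,.205+sz*.025] for sx in(-1,1) for sy in(-1,1) for sz in(-1,1)])
def bb(c,X): q=proj(c,X); return np.r_[q.min(0),q.max(0)]
Sb=np.r_[o([308,44],(255,165),4.4),o([348,111],(255,165),4.4)]; Tb=np.r_[o([315,442],(235,105),4.5),o([362,473],(235,105),4.5)]
def r(p): return np.r_[(proj(T,pen2w(p,post))-Tp).ravel(),(proj(S,pen2w(p,post))-Sp).ravel(),bb(S,pen2w(p,box))-Sb,bb(T,pen2w(p,box))-Tb]
s=least_squares(r,[.6,0,.1],loss="soft_l1"); print(s.x,r(s.x).round(1))
print("tab",pen2w(s.x,tab),"hinge",pen2w(s.x,[0,.15,.205]))
E
```

```text
(24, np.float64(329.1666666666667), np.float64(176.04166666666666), np.int64(325), np.int64(333), np.int64(175), np.int64(177)) (40, np.float64(309.75), np.float64(206.3), np.int64(305), np.int64(315), np.int64(204), np.int64(209))
[ 0.60482768  0.00297056 -0.17425434] [-0.4 -0.1 -0.9 -0.8 -0.5 -0.1 -0.7 -4.1  0.  -0.9 -0.   0.1 -0.3 -1.1
  0.8  0.5]
tab [[0.58808512 0.00591792 0.205     ]] hinge [[0.63083375 0.15069898 0.205     ]]
```

```bash
python3 -m pendant '[{"z":-2,"spin":-0.12},{"z":-2,"spin":-0.12},{"z":-2,"spin":-0.12},{"spin":-0.12},{"spin":-0.12},{"spin":-0.12},{"spin":-0.12},{"spin":-0.12},{"spin":-0.12},{"spin":-0.12}]'; for k in 1 2; do python3 -m pendant '[{"spin":-0.12},{"spin":-0.12},{"spin":-0.12},{"spin":-0.12},{"spin":-0.12},{"spin":-0.12},{"spin":-0.12},{"spin":-0.12},{"spin":-0.12},{"spin":-0.12}]'; done;  python3 -m pendant '[{"spin":-0.12},{"spin":-0.12},{"spin":-0.12},{"spin":-0.12},{"spin":-0.04},{}]'
python3 - <<'E'
from h import *
S=arm.capture("scene");T=arm.capture("top")
tab=np.array([[-.017,0,.205]])
o=lambda q,off,k:np.array(q)/k+off-0.5+0.5/k
Tp=o([[647,478],[54,391]],(235,105),4.5); Sp=o([[76,127],[585,133]],(255,165),4.4)
box=np.array([[sx*.006-.017,sy*.013,.205+sz*.025] for sx in(-1,1) for sy in(-1,1) for sz in(-1,1)])
def bb(c,X): q=proj(c,X); return np.r_[q.min(0),q.max(0)]
Sb=np.r_[o([308,44],(255,165),4.4),o([348,111],(255,165),4.4)]; Tb=np.r_[o([315,442],(235,105),4.5),o([362,473],(235,105),4.5)]
def r(p):
    post=np.array([[0,-.172,.18],[0,.172,p[3]]])
    return np.r_[(proj(T,pen2w(p,post))-Tp).ravel(),(proj(S,pen2w(p,post))-Sp).ravel(),bb(S,pen2w(p,box))-Sb,bb(T,pen2w(p,box))-Tb]
s=least_squares(r,[.6,0,-.1,.18],loss="soft_l1"); print(s.x,r(s.x).round(1))
t=pen2w(s.x,tab)[0];print("tab",t,"hinge",pen2w(s.x,[0,.15,.205]))
from scipy.spatial.transform import Rotation as Ro
z=arm.sense();q=z["eef_rot"];R=Ro.from_quat(q[[1,2,3,0]]).as_matrix();print(R.round(3),z["eef_pos"],z["joint_pos"],z["force"])
print("yaw x",np.arctan2(R[1,0],R[0,0]),"want",s.x[2]+np.pi,"shift tool cm",100*R.T@(t+[0,0,.155]-z["eef_pos"]))
E
```

```text
[ 0.60494658  0.00345078 -0.17425212  0.16467703] [-0.6 -0.1 -0.1 -0.  -0.3 -0.1 -1.  -0.1  0.2 -0.9  0.1  0.1 -0.5 -1.2
  0.6  0.5]
tab [0.58820402 0.00639809 0.205     ] hinge [[0.63095232 0.15117925 0.205     ]]
[[ 0.405 -0.914 -0.   ]
 [-0.914 -0.405  0.001]
 [-0.001 -0.    -1.   ]] [ 0.23276502 -0.52573837  0.40442899] [-1.29359741e+00  3.13480442e-01  4.57715949e-02  1.30362491e+00
  3.53279476e-05  1.43119855e+00] [0.72818713 0.2855984  0.06590046]
yaw x -1.1539996147528413 want 2.9673405376194255 shift tool cm [-34.26634127 -54.04317734   4.46689996]invalid input
invalid input
invalid input
invalid input
```

```bash
python3 -m pendant '[{"x":0,"y":0,"z":-2,"spin":-0.12,"hand":8.5},{"x":0,"y":0,"z":-2,"spin":-0.12,"hand":8.5},{"x":0,"y":0,"z":-2,"spin":-0.12,"hand":8.5},{"x":0,"y":0,"z":0,"spin":-0.12,"hand":8.5},{"x":0,"y":0,"z":0,"spin":-0.12,"hand":8.5},{"x":0,"y":0,"z":0,"spin":-0.12,"hand":8.5},{"x":0,"y":0,"z":0,"spin":-0.12,"hand":8.5},{"x":0,"y":0,"z":0,"spin":-0.12,"hand":8.5},{"x":0,"y":0,"z":0,"spin":-0.12,"hand":8.5},{"x":0,"y":0,"z":0,"spin":-0.12,"hand":8.5}]'
```

```text
time: 1.13
eef_pos: [0.2328, -0.5258, 0.4646]
eef_rot: [-0.0, 1.0, 0.026, -0.0]
force: [0.0, -0.5, 0.3]
opening: 0.085
```

```bash
python3 -m pendant '[{"x":0,"y":0,"z":0,"spin":-0.12,"hand":8.5},{"x":0,"y":0,"z":0,"spin":-0.12,"hand":8.5},{"x":0,"y":0,"z":0,"spin":-0.12,"hand":8.5},{"x":0,"y":0,"z":0,"spin":-0.12,"hand":8.5},{"x":0,"y":0,"z":0,"spin":-0.12,"hand":8.5},{"x":0,"y":0,"z":0,"spin":-0.12,"hand":8.5},{"x":0,"y":0,"z":0,"spin":-0.12,"hand":8.5},{"x":0,"y":0,"z":0,"spin":-0.12,"hand":8.5},{"x":0,"y":0,"z":0,"spin":-0.12,"hand":8.5},{"x":0,"y":0,"z":0,"spin":-0.12,"hand":8.5}]' >/dev/null;  python3 -m pendant '[{"x":0,"y":0,"z":0,"spin":-0.12,"hand":8.5},{"x":0,"y":0,"z":0,"spin":-0.12,"hand":8.5},{"x":0,"y":0,"z":0,"spin":-0.12,"hand":8.5},{"x":0,"y":0,"z":0,"spin":-0.12,"hand":8.5},{"x":0,"y":0,"z":0,"spin":-0.12,"hand":8.5},{"x":0,"y":0,"z":0,"spin":-0.12,"hand":8.5},{"x":0,"y":0,"z":0,"spin":-0.12,"hand":8.5},{"x":0,"y":0,"z":0,"spin":-0.12,"hand":8.5},{"x":0,"y":0,"z":0,"spin":-0.12,"hand":8.5},{"x":0,"y":0,"z":0,"spin":-0.12,"hand":8.5}]' >/dev/null;  python3 -m pendant '[{"x":0,"y":0,"z":0,"spin":-0.12,"hand":8.5},{"x":0,"y":0,"z":0,"spin":-0.12,"hand":8.5},{"x":0,"y":0,"z":0,"spin":-0.12,"hand":8.5},{"x":0,"y":0,"z":0,"spin":-0.12,"hand":8.5},{"x":0,"y":0,"z":0,"spin":-0.04,"hand":8.5},{"x":0,"y":0,"z":0,"spin":0,"hand":8.5}]'
cat >> h.py <<'E'
from scipy.spatial.transform import Rotation as Ro
PEN=np.array([.60495,.00345,-.17425]); HINGE=pen2w(PEN,[0,.15,.205])[0]
def st():
    z=arm.sense();R=Ro.from_quat(z["eef_rot"][[1,2,3,0]]).as_matrix();return z,R
def goto(X,yaw=None):  # shift in tool cm of grasp point to X
    z,R=st(); g=z["eef_pos"]+.155*R[:,2]
    print("t",z["time"],"grasp",g.round(4),"yaw",np.arctan2(R[1,0],R[0,0]).round(4),"F",z["force"].round(2),"Ftool",(R.T@z["force"]).round(2),"open",round(z["opening"],4),"shift cm",(100*R.T@(np.array(X)-g)).round(2),"q",z["joint_pos"].round(2))
E
python3 -c "
from h import *
goto(pen2w(PEN,[-.017,0,.205])[0])"
```

```text
time: 3.3
eef_pos: [0.2328, -0.5258, 0.4646]
eef_rot: [-0.0, 0.087, 0.996, 0.0]
force: [0.1, 0.4, -1.1]
opening: 0.0851
t 3.3 grasp [ 0.2328 -0.5258  0.3096] yaw 2.9669 F [ 0.09  0.36 -1.06] Ftool [-0.02  0.37  1.06] open 0.0851 shift cm [-25.76  58.58  10.47] q [-1.29  0.31  0.18  1.45 -0.   -2.69]
```

```bash
python3 -m pendant '[{"x":-1.288,"y":2.93,"z":0,"spin":0,"hand":8.5},{"x":-1.288,"y":2.93,"z":0,"spin":0,"hand":8.5},{"x":-1.288,"y":2.93,"z":0,"spin":0,"hand":8.5},{"x":-1.288,"y":2.93,"z":0,"spin":0,"hand":8.5},{"x":-1.288,"y":2.93,"z":0,"spin":0,"hand":8.5},{"x":-1.288,"y":2.93,"z":0,"spin":0,"hand":8.5},{"x":-1.288,"y":2.93,"z":0,"spin":0,"hand":8.5},{"x":-1.288,"y":2.93,"z":0,"spin":0,"hand":8.5},{"x":-1.288,"y":2.93,"z":0,"spin":0,"hand":8.5},{"x":-1.288,"y":2.93,"z":0,"spin":0,"hand":8.5}]';python3 -m pendant '[{"x":-1.288,"y":2.93,"z":0,"spin":0,"hand":8.5},{"x":-1.288,"y":2.93,"z":0,"spin":0,"hand":8.5},{"x":-1.288,"y":2.93,"z":0,"spin":0,"hand":8.5},{"x":-1.288,"y":2.93,"z":0,"spin":0,"hand":8.5},{"x":-1.288,"y":2.93,"z":0,"spin":0,"hand":8.5},{"x":-1.288,"y":2.93,"z":0,"spin":0,"hand":8.5},{"x":-1.288,"y":2.93,"z":0,"spin":0,"hand":8.5},{"x":-1.288,"y":2.93,"z":0,"spin":0,"hand":8.5},{"x":-1.288,"y":2.93,"z":0,"spin":0,"hand":8.5},{"x":-1.288,"y":2.93,"z":0,"spin":0,"hand":8.5}]'
python3 -m pendant '[{"x":0,"y":0,"z":0,"spin":0,"hand":5},{"x":0,"y":0,"z":0,"spin":0,"hand":5},{"x":0,"y":0,"z":0,"spin":0,"hand":5}]'
python3 -c "
from h import *
goto(pen2w(PEN,[-.017,0,.205])[0])"
```

```text
time: 4.13
eef_pos: [0.4113, -0.2583, 0.4649]
eef_rot: [0.0, 0.089, 0.996, -0.0]
force: [0.7, -0.9, 1.2]
opening: 0.0852
time: 4.97
eef_pos: [0.5894, 0.0078, 0.4647]
eef_rot: [0.0, 0.088, 0.996, -0.0]
force: [1.3, -0.1, 0.6]
opening: 0.0852
time: 5.22
eef_pos: [0.5886, 0.0061, 0.4644]
eef_rot: [-0.0, 0.088, 0.996, -0.0]
force: [0.2, -0.2, -0.8]
opening: 0.0513
t 5.2167 grasp [0.5885 0.0061 0.3094] yaw 2.9657 F [ 0.15 -0.17 -0.81] Ftool [-0.18 -0.14  0.81] open 0.0513 shift cm [ 0.02  0.03 10.44] q [-0.13  0.33  0.22  1.46 -0.   -1.52]
```

```bash
python3 -m pendant '[{"x":0.02,"y":0.03,"z":1.3,"spin":0,"hand":5},{"x":0,"y":0,"z":1.3,"spin":0,"hand":5},{"x":0,"y":0,"z":1.3,"spin":0,"hand":5},{"x":0,"y":0,"z":1.3,"spin":0,"hand":5},{"x":0,"y":0,"z":1.3,"spin":0,"hand":5},{"x":0,"y":0,"z":1.3,"spin":0,"hand":5},{"x":0,"y":0,"z":1.3,"spin":0,"hand":5},{"x":0,"y":0,"z":1.3,"spin":0,"hand":5}]'
python3 -m pendant '[{"x":0,"y":0,"z":0,"spin":0,"hand":2.4},{"x":0,"y":0,"z":0,"spin":0,"hand":2.4},{"x":0,"y":0,"z":0,"spin":0,"hand":2.4},{"x":0,"y":0,"z":0,"spin":0,"hand":2.4}]'
python3 -c "
from h import *
goto(pen2w(PEN,[-.017,0,.205])[0])
for n,b in(('scene',(280,150,380,225)),('top',(270,150,400,250))):
    c=arm.capture(n);x0,y0,x1,y1=b;i=c['pixels'][y0:y1,x0:x1];cv2.imwrite('pics/a_%s.png'%n,cv2.resize(i,(400,300),interpolation=cv2.INTER_CUBIC))
cv2.imwrite('pics/a.png',np.hstack([cv2.imread('pics/a_scene.png'),cv2.imread('pics/a_top.png')]))"
```

```text
time: 5.88
eef_pos: [0.5879, 0.0049, 0.3605]
eef_rot: [0.0, 0.089, 0.996, -0.0]
force: [0.4, 0.4, -0.4]
opening: 0.0502
time: 6.22
eef_pos: [0.5888, 0.006, 0.362]
eef_rot: [0.001, 0.088, 0.996, -0.0]
force: [-0.0, 0.4, 0.7]
opening: 0.024
t 6.2167 grasp [0.5891 0.0059 0.207 ] yaw 2.9651 F [-0.01  0.38  0.7 ] Ftool [ 0.08  0.37 -0.7 ] open 0.024 shift cm [0.1  0.03 0.2 ] q [-0.13  0.35 -0.    1.21 -0.   -1.52]
```

View pics/a.png

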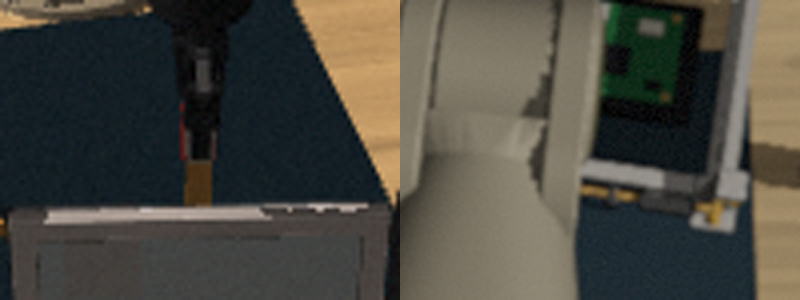

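The pictures show the fingers straddling the red tab, with a red sliver on each side of the near finger at left-panel (183,130) and (213,140), so it is centred sideways. I'll close in stages and feel for first contact.

```bash
python3 -m pendant '[{"x":0.05,"y":0.0,"z":0.2,"spin":0,"hand":1.7},{"x":0,"y":0,"z":0,"spin":0,"hand":1.7},{"x":0,"y":0,"z":0,"spin":0,"hand":1.7}]'; python3 -c "
from h import *
goto([0,0,0])"
python3 -m pendant '[{"x":0,"y":0,"z":0,"spin":0,"hand":1.5},{"x":0,"y":0,"z":0,"spin":0,"hand":1.5}]'; python3 -c "
from h import *
goto([0,0,0])"
python3 -m pendant '[{"x":0,"y":0,"z":0,"spin":0,"hand":1.35},{"x":0,"y":0,"z":0,"spin":0,"hand":1.35}]'; python3 -c "
from h import *
goto([0,0,0])"
```

```text
time: 6.57
eef_pos: [0.5881, 0.0067, 0.3587]
eef_rot: [-0.0, 0.088, 0.996, -0.0]
force: [0.6, 0.6, 0.4]
opening: 0.0172
t 6.5667 grasp [0.5881 0.0067 0.2037] yaw 2.9661 F [0.56 0.57 0.37] Ftool [-0.46  0.66 -0.37] open 0.0172 shift cm [ 57.79 -10.92  20.37] q [-0.13  0.35 -0.01  1.21 -0.   -1.52]
time: 6.73
eef_pos: [0.5881, 0.0067, 0.3587]
eef_rot: [-0.0, 0.088, 0.996, -0.0]
force: [-0.5, 0.2, -0.4]
opening: 0.0151
t 6.7333 grasp [0.5881 0.0067 0.2037] yaw 2.9661 F [-0.47  0.18 -0.41] Ftool [0.5  0.09 0.41] open 0.0151 shift cm [ 57.79 -10.92  20.37] q [-0.13  0.35 -0.01  1.21 -0.   -1.52]
time: 6.9
eef_pos: [0.5882, 0.0066, 0.3587]
eef_rot: [-0.0, 0.088, 0.996, -0.0]
force: [-0.2, 1.0, -0.0]
opening: 0.0135
t 6.9 grasp [0.5882 0.0066 0.2037] yaw 2.9661 F [-0.18  1.05 -0.01] Ftool [0.36 1.   0.01] open 0.0135 shift cm [ 57.8  -10.92  20.37] q [-0.13  0.35 -0.01  1.21 -0.   -1.52]
```

```bash
python3 -m pendant '[{"x":0,"y":0,"z":0,"spin":0,"hand":1.22},{"x":0,"y":0,"z":0,"spin":0,"hand":1.22}]'; python3 -m pendant '[{"x":0,"y":0,"z":0,"spin":0,"hand":1.0},{"x":0,"y":0,"z":0,"spin":0,"hand":1.0},{"x":0,"y":0,"z":0,"spin":0,"hand":1.0}]'; python3 -c "
from h import *
goto([0,0,0])"
```

```text
time: 7.07
eef_pos: [0.5882, 0.0066, 0.3587]
eef_rot: [0.0, 0.088, 0.996, -0.0]
force: [0.6, -0.1, -0.6]
opening: 0.0125
time: 7.32
eef_pos: [0.5882, 0.0066, 0.3588]
eef_rot: [0.0, 0.088, 0.996, -0.0]
force: [0.5, -0.1, 0.3]
opening: 0.0111
t 7.3167 grasp [0.5883 0.0066 0.2038] yaw 2.966 F [ 0.49 -0.08  0.34] Ftool [-0.5   0.01 -0.34] open 0.0111 shift cm [ 57.82 -10.93  20.36] q [-0.13  0.35 -0.01  1.21  0.   -1.52]
```

```bash
cat >> h.py <<'E'
def avg(n=5):
    f=[]
    for _ in range(n):
        arm.capture("top"); z,R=st(); g=z["eef_pos"]+.155*R[:,2]; f.append(np.r_[R.T@z["force"],g,z["moment"]])
    m=np.mean(f,0); P=np.linalg.inv(np.array([[np.cos(PEN[2]),-np.sin(PEN[2])],[np.sin(PEN[2]),np.cos(PEN[2])]]))@(m[3:5]-PEN[:2])
    print("t",round(z["time"],2),"Ftool",m[:3].round(2),"sd",np.std(f,0)[:3].round(2),"grasp pen mm",(1000*np.r_[P,m[5]]).round(1),"open",round(z["opening"],4))
E
python3 -m pendant '[{"x":0,"y":0,"z":0,"spin":0,"hand":0.8},{"x":0,"y":0,"z":0,"spin":0,"hand":0.8}]'; python3 -c "
from h import *
avg()"
python3 -m pendant '[{"x":0,"y":0.087,"z":0.078,"spin":0,"hand":0.8},{"x":0,"y":0.087,"z":0.078,"spin":0,"hand":0.8},{"x":0,"y":0.087,"z":0.078,"spin":0,"hand":0.8},{"x":0,"y":0.087,"z":0.078,"spin":0,"hand":0.8},{"x":0,"y":0.087,"z":0.078,"spin":0,"hand":0.8},{"x":0,"y":0.087,"z":0.078,"spin":0,"hand":0.8},{"x":0,"y":0.087,"z":0.078,"spin":0,"hand":0.8},{"x":0,"y":0,"z":0,"spin":0,"hand":0.8}]';python3 -c "
from h import *
avg()"
```

```text
time: 7.48
eef_pos: [0.5882, 0.0066, 0.3588]
eef_rot: [0.0, 0.088, 0.996, -0.0]
force: [0.8, 0.2, 0.9]
opening: 0.0112
t 7.73 Ftool [-0.57  0.44 -1.32] sd [0.67 0.24 0.51] grasp pen mm [-1.690e+01  2.000e-01  2.038e+02] open 0.0114
time: 8.4
eef_pos: [0.5892, 0.0122, 0.354]
eef_rot: [0.001, 0.088, 0.996, -0.001]
force: [-1.5, -2.1, 6.1]
opening: 0.0114
t 8.65 Ftool [-0.13 -1.72 -5.42] sd [0.46 0.3  0.4 ] grasp pen mm [-16.8   5.6 199. ] open 0.0114
```

```bash
python3 -m pendant '[{"x":0.05,"y":0,"z":0,"spin":0,"hand":0.8},{"x":0.05,"y":0,"z":0,"spin":0,"hand":0.8},{"x":0.05,"y":0,"z":0,"spin":0,"hand":0.8},{"x":0.0,"y":0,"z":0,"spin":0,"hand":0.8}]';python3 -c "
from h import *
avg()"
```

```text
time: 8.98
eef_pos: [0.5882, 0.0124, 0.3541]
eef_rot: [0.001, 0.088, 0.996, -0.001]
force: [1.5, -1.5, 5.4]
opening: 0.0114
t 9.23 Ftool [-1.78 -1.74 -5.78] sd [0.45 0.55 0.51] grasp pen mm [-17.7   5.6 199.1] open 0.0117
```

```bash
python3 -m pendant '[{"x":0.06,"y":0,"z":0,"spin":0,"hand":0.8},{"x":0.0,"y":0,"z":0,"spin":0,"hand":0.8},{"x":0.0,"y":0,"z":0,"spin":0,"hand":0.8}]';python3 -c "
from h import *
avg()"
```

```text
time: 9.48
eef_pos: [0.5879, 0.0124, 0.3541]
eef_rot: [0.001, 0.088, 0.996, -0.001]
force: [4.0, -2.5, 6.0]
opening: 0.0112
t 9.73 Ftool [-3.74 -1.9  -5.95] sd [0.45 0.4  0.38] grasp pen mm [-17.9   5.7 199.1] open 0.0115
```

```bash
python3 -m pendant '[{"x":0,"y":0.083,"z":0.082,"spin":0,"hand":0.8},{"x":0,"y":0.083,"z":0.082,"spin":0,"hand":0.8},{"x":0,"y":0,"z":0,"spin":0,"hand":0.8}]'>/dev/null;python3 -c "
from h import *
avg(4)"
python3 -m pendant '[{"x":0,"y":0.08,"z":0.083,"spin":0,"hand":0.8},{"x":0,"y":0.08,"z":0.083,"spin":0,"hand":0.8},{"x":0,"y":0,"z":0,"spin":0,"hand":0.8}]'>/dev/null;python3 -c "
from h import *
avg(4)"
```

```text
t 10.18 Ftool [-3.82 -2.02 -4.93] sd [0.37 0.22 0.55] grasp pen mm [-17.8   7.4 197.5] open 0.0114
t 10.63 Ftool [-3.77 -1.74 -5.15] sd [0.29 0.15 0.38] grasp pen mm [-17.8   9.1 195.8] open 0.011
```

```bash
python3 -m pendant '[{"x":0,"y":0.08,"z":0.084,"spin":0,"hand":0.8},{"x":0,"y":0.08,"z":0.084,"spin":0,"hand":0.8},{"x":0,"y":0,"z":0,"spin":0,"hand":0.8}]'>/dev/null;python3 -c "
from h import *
avg(4)"
```

```text
t 11.08 Ftool [-3.99 -1.32 -5.58] sd [0.24 0.33 0.28] grasp pen mm [-17.8  10.7 194.1] open 0.0111
```

```bash
python3 -m pendant '[{"x":0,"y":0.078,"z":0.086,"spin":0,"hand":0.8},{"x":0,"y":0.078,"z":0.086,"spin":0,"hand":0.8},{"x":0,"y":0,"z":0,"spin":0,"hand":0.8}]'>/dev/null;python3 -c "
from h import *
avg(4)"
```

```text
t 11.53 Ftool [-4.15 -1.43 -5.06] sd [0.15 0.25 0.51] grasp pen mm [-17.8  12.3 192.4] open 0.0114
```

```bash
python3 -c "
from h import *
avg(1)"; python3 -m pendant '[{"x":0,"y":0.077,"z":0.088,"spin":0,"hand":0.8},{"x":0,"y":0.077,"z":0.088,"spin":0,"hand":0.8},{"x":0,"y":0,"z":0,"spin":0,"hand":0.8}]'>/dev/null;python3 -c "
from h import *
avg(4)"
```

```text
t 11.58 Ftool [-4.18 -2.07 -4.99] sd [0. 0. 0.] grasp pen mm [-17.8  12.3 192.4] open 0.0112
t 12.03 Ftool [-3.84 -1.67 -6.43] sd [0.52 0.44 0.26] grasp pen mm [-17.8  13.8 190.8] open 0.0116
```

```bash
python3 -m pendant '[{"x":0,"y":0.038,"z":0.045,"spin":0,"hand":0.8},{"x":0,"y":0.038,"z":0.045,"spin":0,"hand":0.8},{"x":0,"y":0,"z":0,"spin":0,"hand":0.8}]'>/dev/null;python3 -c "
from h import *
avg(6)"
```

```text
t 12.58 Ftool [-3.56 -1.59 -6.37] sd [0.25 0.29 0.53] grasp pen mm [-17.8  14.5 189.9] open 0.0112
```

Still caught at the lip, with no rise in the lift force. I'll carry on.

```bash
python3 -m pendant '[{"x":0,"y":0.038,"z":0.045,"spin":0,"hand":0.8},{"x":0,"y":0.038,"z":0.045,"spin":0,"hand":0.8},{"x":0,"y":0,"z":0,"spin":0,"hand":0.8}]'>/dev/null;python3 -c "
from h import *
avg(4)"
```

```text
t 13.03 Ftool [-3.1  -1.61 -6.43] sd [0.5  0.45 0.65] grasp pen mm [-17.9  15.4 189. ] open 0.0112
```

```bash
python3 -m pendant '[{"x":0,"y":0.037,"z":0.046,"spin":0,"hand":0.8},{"x":0,"y":0.037,"z":0.046,"spin":0,"hand":0.8},{"x":0,"y":0,"z":0,"spin":0,"hand":0.8}]'>/dev/null;python3 -c "
from h import *
avg(4)"
```

```text
t 13.48 Ftool [-2.99 -1.46 -6.18] sd [0.23 0.55 0.4 ] grasp pen mm [-17.9  16.1 188.1] open 0.0113
```

```bash
python3 -m pendant '[{"x":0.03,"y":0.037,"z":0.046,"spin":0,"hand":0.8},{"x":0,"y":0.037,"z":0.046,"spin":0,"hand":0.8},{"x":0,"y":0,"z":0,"spin":0,"hand":0.8}]'>/dev/null;python3 -c "
from h import *
avg(4)"
```

```text
t 13.93 Ftool [-3.71 -1.06 -5.77] sd [0.63 0.37 0.25] grasp pen mm [-18.1  16.9 187.1] open 0.0115
```

```bash
python3 -m pendant '[{"x":0,"y":0.036,"z":0.047,"spin":0,"hand":0.8},{"x":0,"y":0.036,"z":0.047,"spin":0,"hand":0.8},{"x":0,"y":0,"z":0,"spin":0,"hand":0.8}]'>/dev/null;python3 -c "
from h import *
avg(4)"
```

```text
t 14.38 Ftool [-2.99 -0.89 -5.59] sd [0.15 0.55 0.55] grasp pen mm [-18.1  17.7 186.2] open 0.0115
```

```bash
python3 -m pendant '[{"x":0.02,"y":0.036,"z":0.047,"spin":0,"hand":0.8},{"x":0,"y":0.036,"z":0.047,"spin":0,"hand":0.8},{"x":0,"y":0,"z":0,"spin":0,"hand":0.8}]'>/dev/null;python3 -c "
from h import *
avg(4)"
```

```text
t 14.83 Ftool [-3.58 -1.6  -7.03] sd [0.61 0.36 0.23] grasp pen mm [-18.2  18.2 185.5] open 0.0111
```

```bash
python3 -m pendant '[{"x":0,"y":0.035,"z":0.048,"spin":0,"hand":0.8},{"x":0,"y":0.035,"z":0.048,"spin":0,"hand":0.8},{"x":0,"y":0,"z":0,"spin":0,"hand":0.8}]'>/dev/null;python3 -c "
from h import *
avg(4)"
```

```text
t 15.28 Ftool [-3.51 -1.6  -6.8 ] sd [0.18 0.44 0.25] grasp pen mm [-18.2  19.  184.5] open 0.0114
```

```bash
python3 -m pendant '[{"x":0,"y":0.035,"z":0.048,"spin":0,"hand":0.8},{"x":0,"y":0.035,"z":0.048,"spin":0,"hand":0.8},{"x":0,"y":0,"z":0,"spin":0,"hand":0.8}]'>/dev/null;python3 -c "
from h import *
avg(5)"
```

```text
t 15.78 Ftool [-3.28 -2.18 -8.6 ] sd [0.45 0.64 0.34] grasp pen mm [-18.2  19.5 183.9] open 0.0115
```

The lift force has risen about 2–3 N, which suggests first contact with the hood. Over the last steps the gate has also been following my pull at constant force. I'll back off about 0.015 rad and pull a little more.

```bash
python3 -m pendant '[{"x":0,"y":-0.06,"z":-0.08,"spin":0,"hand":0.8},{"x":0,"y":-0.06,"z":-0.08,"spin":0,"hand":0.8},{"x":0,"y":0,"z":0,"spin":0,"hand":0.8}]'>/dev/null;python3 -c "
from h import *
avg(4)"
```

```text
t 16.23 Ftool [-5.02 -0.43 -4.23] sd [0.47 0.71 0.42] grasp pen mm [-18.3  19.  184.5] open 0.0112
```

```bash
python3 -m pendant '[{"x":0.04,"y":0,"z":0,"spin":0,"hand":0.8},{"x":0,"y":0,"z":0,"spin":0,"hand":0.8},{"x":0,"y":0,"z":0,"spin":0,"hand":0.8}]'>/dev/null;python3 -c "
from h import *
avg(4)"
```

```text
t 16.68 Ftool [-5.99 -0.61 -3.49] sd [0.46 0.39 0.48] grasp pen mm [-18.4  19.  184.5] open 0.0115
```

```bash
python3 -c "
from h import *
for i in range(4):
    arm.capture('top'); z,R=st(); print((R.T@z['moment']).round(3),np.arctan2(R[1,0],R[0,0]).round(4))"; python3 -m pendant '[{"x":0.0,"y":0,"z":0,"spin":0.005,"hand":0.8},{"x":0,"y":0,"z":0,"spin":0.005,"hand":0.8},{"x":0,"y":0,"z":0,"spin":0,"hand":0.8}]'>/dev/null;python3 -c "
from h import *
avg(4)
for i in range(3):
    arm.capture('top'); z,R=st(); print((R.T@z['moment']).round(3),np.arctan2(R[1,0],R[0,0]).round(4))"
```

```text
[ 0.254 -0.922  0.467] 2.9652
[ 0.222 -0.935  0.477] 2.9652
[ 0.218 -0.959  0.446] 2.9652
[ 0.216 -0.867  0.487] 2.9653
t 17.33 Ftool [-5.52  0.15 -5.04] sd [0.21 0.44 0.23] grasp pen mm [-19.   19.1 184.5] open 0.0112
[ 0.182 -0.929  0.306] 2.9561
[ 0.124 -0.903  0.27 ] 2.956
[ 0.162 -0.986  0.302] 2.9561
```

The tool-z moment of 0.47 Nm shows my fixed wrist angle was holding the gate; turning the tool 0.01 rad let the gate move 0.6 mm. I'll keep turning with it.

```bash
python3 -m pendant '[{"x":0.0,"y":0,"z":0,"spin":0.006,"hand":0.8},{"x":0,"y":0,"z":0,"spin":0.006,"hand":0.8},{"x":0,"y":0,"z":0,"spin":0,"hand":0.8}]'>/dev/null;python3 -c "
from h import *
avg(4)
for i in range(2):
    arm.capture('top'); z,R=st(); print((R.T@z['moment']).round(3),np.arctan2(R[1,0],R[0,0]).round(4))"
```

```text
t 17.93 Ftool [-3.2   0.72 -6.16] sd [0.58 0.46 0.36] grasp pen mm [-19.8  19.3 184.4] open 0.0114
[ 0.16  -0.638 -0.023] 2.9449
[ 0.102 -0.651 -0.046] 2.9449
```

Now free: Mz ≈ 0 and the force is dropping. I'll swing gently along the arc at the current bar height.

```bash
python3 -m pendant '[{"x":0.13,"y":0.017,"z":0,"spin":0.01,"hand":0.8},{"x":0.13,"y":0.017,"z":0,"spin":0.01,"hand":0.8},{"x":0.13,"y":0.017,"z":0,"spin":0.01,"hand":0.8},{"x":0,"y":0,"z":0,"spin":0,"hand":0.8}]'>/dev/null;python3 -c "
from h import *
avg(4)
for i in range(2):
    arm.capture('top'); z,R=st(); print((R.T@z['moment']).round(3),np.arctan2(R[1,0],R[0,0]).round(4))"
```

```text
t 18.57 Ftool [-2.42  0.75 -6.43] sd [0.42 0.34 0.26] grasp pen mm [-24.   20.  184.4] open 0.011
[ 0.101 -0.457  0.163] 2.9147
[ 0.014 -0.549  0.143] 2.9147
```

```bash
python3 -m pendant '[{"x":0.26,"y":0.034,"z":0,"spin":0.02,"hand":0.8},{"x":0.39,"y":0.05,"z":0,"spin":0.03,"hand":0.8},{"x":0.39,"y":0.05,"z":0,"spin":0.03,"hand":0.8},{"x":0.39,"y":0.05,"z":0,"spin":0.03,"hand":0.8},{"x":0.39,"y":0.05,"z":0,"spin":0.03,"hand":0.8},{"x":0.39,"y":0.05,"z":0,"spin":0.03,"hand":0.8},{"x":0.39,"y":0.05,"z":0,"spin":0.03,"hand":0.8},{"x":0.26,"y":0.034,"z":0,"spin":0.02,"hand":0.8},{"x":0.13,"y":0.017,"z":0,"spin":0.01,"hand":0.8},{"x":0,"y":0,"z":0,"spin":0,"hand":0.8}]'>/dev/null;cat >> h.py <<'E'
def err():
    z,R=st(); g=z["eef_pos"]+.155*R[:,2]; th=PEN[2]+np.pi-np.arctan2(R[1,0],R[0,0]); v=R.T@(g-HINGE)
    print("theta",round(th,4),"rel hinge tool mm (want 17,-131)",(1000*v).round(1),"Mz",(R.T@z["moment"])[2].round(3),"q",z["joint_pos"].round(2))
E
python3 -c "
from h import *
avg(4);err()"
```

```text
t 19.7 Ftool [-1.09  3.62 -7.11] sd [0.76 0.39 0.42] grasp pen mm [-53.   28.9 184.5] open 0.0113
theta 0.2823 rel hinge tool mm (want 17,-131) [  17.1 -131.1   20.3] Mz 0.179 q [-0.07  0.31 -0.12  1.14  0.   -1.19]
```

```bash
python3 -m pendant '[{"x":0.26,"y":0.034,"z":0,"spin":0.02,"hand":0.8},{"x":0.52,"y":0.068,"z":0,"spin":0.04,"hand":0.8},{"x":0.59,"y":0.076,"z":0,"spin":0.045,"hand":0.8},{"x":0.59,"y":0.076,"z":0,"spin":0.045,"hand":0.8},{"x":0.59,"y":0.076,"z":0,"spin":0.045,"hand":0.8},{"x":0.59,"y":0.076,"z":0,"spin":0.045,"hand":0.8},{"x":0.59,"y":0.076,"z":0,"spin":0.045,"hand":0.8},{"x":0.52,"y":0.068,"z":0,"spin":0.04,"hand":0.8},{"x":0.26,"y":0.034,"z":0,"spin":0.02,"hand":0.8},{"x":0,"y":0,"z":0,"spin":0,"hand":0.8}]'>/dev/null
python3 -c "
from h import *
avg(2);err()"
```

```text
t 20.63 Ftool [-0.24  5.54 -6.41] sd [0.04 0.48 0.14] grasp pen mm [-90.6  53.6 184.8] open 0.0115
theta 0.6267 rel hinge tool mm (want 17,-131) [  16.8 -131.2   19.7] Mz 0.001 q [-0.02  0.25 -0.2   1.12  0.   -0.79]
```

```bash
python3 -m pendant '[{"x":0.26,"y":0.05,"z":0,"spin":0.02,"hand":0.8},{"x":0.52,"y":0.085,"z":0,"spin":0.04,"hand":0.8},{"x":0.72,"y":0.11,"z":0,"spin":0.055,"hand":0.8},{"x":0.79,"y":0.12,"z":0,"spin":0.06,"hand":0.8},{"x":0.79,"y":0.12,"z":0,"spin":0.06,"hand":0.8},{"x":0.79,"y":0.12,"z":0,"spin":0.06,"hand":0.8},{"x":0.79,"y":0.12,"z":0,"spin":0.06,"hand":0.8},{"x":0.79,"y":0.12,"z":0,"spin":0.06,"hand":0.8},{"x":0.59,"y":0.09,"z":0,"spin":0.045,"hand":0.8},{"x":0.26,"y":0.034,"z":0,"spin":0.02,"hand":0.8}]'>/dev/null
python3 -c "
from h import *
avg(2);err()"
```

```text
t 21.57 Ftool [ 0.17  5.11 -6.66] sd [0.38 0.17 0.34] grasp pen mm [-124.7  106.5  184.8] open 0.0117
theta 1.1071 rel hinge tool mm (want 17,-131) [  16.7 -131.    19.7] Mz -0.022 q [ 0.1   0.23 -0.23  1.11  0.   -0.19]
```

```bash
python3 -m pendant '[{"x":0.26,"y":0.034,"z":0,"spin":0.02,"hand":0.8},{"x":0.39,"y":0.05,"z":0,"spin":0.03,"hand":0.8},{"x":0.26,"y":0.034,"z":0,"spin":0.02,"hand":0.8},{"x":0,"y":0,"z":0,"spin":0,"hand":0.8},{"x":0,"y":-0.17,"z":-0.2,"spin":0,"hand":0.8},{"x":0,"y":-0.18,"z":-0.22,"spin":0,"hand":0.8},{"x":0,"y":-0.19,"z":-0.22,"spin":0,"hand":0.8},{"x":0,"y":-0.2,"z":-0.215,"spin":0,"hand":0.8},{"x":0,"y":-0.205,"z":-0.21,"spin":0,"hand":0.8},{"x":0,"y":-0.205,"z":-0.205,"spin":0,"hand":0.8}]'>/dev/null
python3 -c "
from h import *
avg(3);err()"
```

```text
t 22.55 Ftool [ 0.63  5.45 -1.96] sd [0.56 0.52 1.01] grasp pen mm [-138.1  110.3  197. ] open 0.0116
theta 1.1772 rel hinge tool mm (want 17,-131) [  16.3 -142.7    7.7] Mz -0.072 q [ 0.11  0.2  -0.23  1.13  0.   -0.11]
```

```bash
python3 -m pendant '[{"x":0,"y":-0.21,"z":-0.2,"spin":0,"hand":0.8},{"x":0,"y":-0.21,"z":-0.19,"spin":0,"hand":0.8},{"x":0,"y":-0.2,"z":-0.18,"spin":0,"hand":0.8},{"x":0,"y":-0.1,"z":-0.09,"spin":0,"hand":0.8},{"x":0,"y":0,"z":0,"spin":0,"hand":0.8}]'>/dev/null
python3 -c "
from h import *
avg(3);err()"
```

```text
t 23.12 Ftool [ 0.12  6.28 -0.04] sd [0.22 0.86 0.75] grasp pen mm [-144.7  107.5  203.1] open 0.0112
theta 1.1772 rel hinge tool mm (want 17,-131) [  16.2 -150.     1.6] Mz -0.108 q [ 0.11  0.19 -0.24  1.15  0.   -0.11]
```

```bash
python3 -m pendant '[{"x":0,"y":0,"z":0,"spin":0,"hand":1.6},{"x":0,"y":0,"z":0,"spin":0,"hand":2.2},{"x":0,"y":0,"z":0,"spin":0,"hand":3},{"x":0,"y":0,"z":0,"spin":0,"hand":4},{"x":0,"y":0,"z":0,"spin":0,"hand":4},{"x":0,"y":0,"z":0,"spin":0,"hand":4}]'
python3 -m pendant '[{"x":0,"y":0,"z":-0.5,"spin":0,"hand":4},{"x":0,"y":0,"z":-1.5,"spin":0,"hand":4},{"x":0,"y":0,"z":-2,"spin":0,"hand":4},{"x":0,"y":0,"z":-2,"spin":0,"hand":4},{"x":0,"y":0,"z":-2,"spin":0,"hand":4},{"x":0,"y":0,"z":-2,"spin":0,"hand":4},{"x":0,"y":0,"z":-2,"spin":0,"hand":4},{"x":0,"y":0,"z":-1,"spin":0,"hand":4}]'
python3 -m pendant '[{"x":3,"y":-3,"z":-1,"spin":0,"hand":4},{"x":3,"y":-3,"z":0,"spin":0,"hand":4},{"x":3,"y":-3,"z":0,"spin":0,"hand":4},{"x":3,"y":-3,"z":0,"spin":0,"hand":4},{"x":3,"y":-3,"z":0,"spin":0,"hand":4},{"x":3,"y":-3,"z":0,"spin":0,"hand":4},{"x":3,"y":-3,"z":0,"spin":0,"hand":4},{"x":0,"y":0,"z":0,"spin":0,"hand":4}]'
python3 -c "
from h import *
S=arm.capture('scene')['pixels'][165:300,215:415]
T=arm.capture('top')['pixels'][105:285,215:425]
cv2.imwrite('pics/b.png',np.hstack([cv2.resize(S,(400,300),interpolation=cv2.INTER_CUBIC),cv2.resize(T,(400,300),interpolation=cv2.INTER_CUBIC)]))
print(arm.sense()['force'])"
```

```text
time: 23.62
eef_pos: [0.4798, 0.1338, 0.358]
eef_rot: [-0.0, 0.626, 0.78, -0.0]
force: [-0.3, 0.2, 0.4]
opening: 0.0398
time: 24.28
eef_pos: [0.4801, 0.1338, 0.4911]
eef_rot: [0.001, 0.626, 0.78, 0.001]
force: [0.3, -0.2, 0.1]
opening: 0.0404
time: 24.95
eef_pos: [0.2291, 0.292, 0.4982]
eef_rot: [-0.001, 0.622, 0.783, -0.0]
force: [-0.7, -1.1, -0.7]
opening: 0.0399
[-0.11502579 -0.05862519 -0.51803282]
```

View pics/b.png

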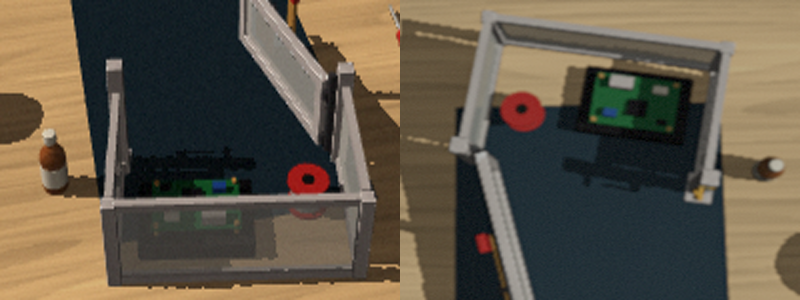

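The gate stands wide open (right panel, from (485,155) to (525,295)), with the tab free at (484,243) and the arm clear; the reel and bottle look unmoved. One numeric check of angle, bar level and stillness before handing in.

Run:
```python
from h import *
T=arm.capture("top"); a=red(T["pixels"],(245,235,275,265))
for _ in range(8): T2=arm.capture("top")
b=red(T2["pixels"],(245,235,275,265)); print(a[:3],b[:3])
def P(th,ph):
    box=np.array([[sx*.006,75e-3+sy*.013,.09+.025] for sx in(-1,1) for sy in(-1,1)])
    y=box[:,1]*np.cos(ph)+box[:,2]*np.sin(ph); z=box[:,2]*np.cos(ph)-box[:,1]*np.sin(ph)
    X=np.c_[box[:,0]-.017,y-.225,z+.115]
    c,s=np.cos(th),np.sin(th); X=np.c_[c*X[:,0]+s*X[:,1],-s*X[:,0]+c*X[:,1]+.15,X[:,2]]
    return proj(T,pen2w(PEN,X)).mean(0).round(1)
for th in(1.1,1.177,1.25):
    for ph in(0,.05,.1): print(th,ph,P(th,ph))
```

```text
(77, np.float64(258.7012987012987), np.float64(250.54545454545453)) (75, np.float64(258.58666666666664), np.float64(250.44))
1.1 0 [262.  249.4]
1.1 0.05 [261.6 247.2]
1.1 0.1 [261.2 245.1]
1.177 0 [257.3 250.2]
1.177 0.05 [257.  247.9]
1.177 0.1 [256.8 245.8]
1.25 0 [252.7 250.6]
1.25 0.05 [252.7 248.3]
1.25 0.1 [252.6 246.1]
```

The measured tab position fits a gate angle of about 1.16 rad and a bar turn of about 0. It stayed put over 0.4 s.

```bash
python3 -c "
from cell import arm
print(arm.job_done(), arm.sense()['time'])"
```

```text
the job is handed in; nothing more can be done
the job is handed in; nothing more can be done
```

The gate is open, the latch bar is back down, and the job is handed in; no verdict was reported. I pinched the thumb tab, pressed it down about 0.23 rad, swung the gate about 1.17 rad (67°) open, lowered the bar, let go and backed the arm clear at about 25 s.

**Last checks:**
- **Gate angle:** the tab's position in the top picture fits about 1.16 rad. The wrist angle at release gave 1.177 rad.
- **Latch bar:** the same fit shows it level, but at about 2 pixels per 0.05 rad it only just resolves the 0.03 rad limit.
- **Stillness:** the tab moved about 0.1 px over 0.4 s, and the wrist force read about zero.
- **Bystanders:** the red reel and flux bottle looked unmoved in the last picture. I did not measure them, and the other four bystanders were outside the crop I viewed.

**What disagreed:** during the lift, the force rose about 2–3 N at around 0.23 rad, which I took for the hood. It may have been hood contact or only rubbing in the pinch. The gate also seemed caught longer than it was, because my fixed wrist angle was holding it (0.47 N·m). It swung freely once I turned the wrist with it. The force between bar and keeper could not be measured directly. I estimate 1–2 N from the pull, and at most about 4 N if the rise was the hood.

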